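# Push the used bowl through the wash-up flap

## Robot

A 6-joint arm with a two-finger parallel gripper is mounted at the origin on a cart in front of the work surface, level with it; the furniture and walls round the work are solid. World frame = base frame: x ahead of the robot, y to its left, z up, the work surface at z = 0. Lengths are in m, angles in rad, forces in N, time in s.
With the tool pointing down it reaches from about 0.375 to 0.9 m from the base axis. Payload 3.1 kg.
Tool frame: the origin (TCP) lies midway between the tips of the shut fingers; the grasp point (between the pads) lies 19 mm behind it; x points along the fingers, y is the direction in which the jaws open and shut, and the axes are right-handed (so a half turn about x gives the same grasp; the last joint's range is limited). The gripper opens to 87 mm and grips with 3 to 60 N. Pads are 19 mm wide; open, the fingers measure 117 mm over their backs; the gripper's body (75 mm by 190 mm) begins 51 mm behind the grasp point.
Start: joints at [1.067, 0.527, 1.433, -0, 1.181, -0.178], TCP at [0.199, 0.592, 0.223] pointing down, gripper open.
Joint ranges: [-3.08, 3.08], [-0.75, 2.2], [0.22, 2.44], [-1.43, 4.57], [0, 2.65], [-2.85, 2.85]. Speed limits (rad/s): [2.79, 2.79, 3.14, 3.14, 3.14, 3.14].

## Interface

Orientations are given as a unit quaternion [x, y, z, w].
In Python, from rig import get_obs, imaging, robot gives the robot as it stands.
- The arm moves only by the shell command python3 -m inch 'ROWS' [FORCE]. ROWS is JSON, a list of rows, each a list of 3 entries, a list of its own where there are three numbers: the finger opening in mm, from 0 to 87, then the shift along the tool's x, y, z in mm, then the turn, a rotation vector about the tool's x, y, z in degrees. In form: [[grip, [dx, dy, dz], [wx, wy, wz]], ...]. A call has 1 to 12 rows; each row shifts and turns the pose as measured when the row begins, along the tool's axes as they then stand; what a row does not reach is not made up. A row lasts 1/8 s, in which the tool goes at most 62.5 mm and 10.7 degrees, less where a joint would pass 70% of its speed; a pose out of reach is approached as far as the arm can. A call with a gripper value outside its range is refused whole. The fingers move at their own pace and stop on an object; FORCE is the grip in N (left out, the last holds). Time passes only in rows, so rows that do not move let the fingers close. It gives the time, the measured TCP pose, the force and the opening at its end, in the units of the state.
- get_obs(): the state, without advancing time (a new reading comes with each control period).
- imaging.camera(name): name is "side" or "top" or "wrist"; returns the picture (384x512x3 uint8, red, green, blue); there is no depth.
- imaging.camera_params(name): a dict with "camera_matrix" (3x3 intrinsics, pixels), "xyz" and "rotation" of the camera in the world. Camera axes: x right, y down, z forward; pixel columns grow to the right and rows downward; lengths in m; the calibration is good to about 2 mm. A picture is of the moment at which its call begins: read the wrist's pose just before it. camera_params takes no time and is no camera call; for the wrist camera it gives the pose at the moment of the call.
- robot.hand_in(): hands the job in, once; it reports no verdict.
Trained networks look in the newest picture that a camera, given by its name, has taken for a name from the list of things; names that differ only in an ending like _2 or _b are one class to them, and where a whole thing is asked for, a point or a joint stands for the part that bears it (a point fixed in the world has none). Each returns a list of dicts, best first, with "confidence" (0 to 1); they miss things now and then, are a little off and sometimes report something else, mostly with a low value. They report only what shows in the picture. A call takes as long as a camera call. They do not tell look-alikes from the thing itself.
- imaging.cut_out(camera, target): "pixels" (384x512 bool, what is visible of it) and "box" ([centre column, centre row, width, height] in pixels, round what is visible of it).
- imaging.tip_of(camera, target): "pixel" ([column, row] in pixels: a listed point, or the origin of a listed thing).
The state is a dict: "time": time; "q": joint angles; "joint_velocities": joint speeds; "joint_torque": joint torques, N m; "position": TCP position; "tool_rot": TCP orientation; "ft_force": force on the tool from outside, world axes, zero at the start; "moment": the same for the moment, N m; "grip_width": finger opening in m.
Only numpy, scipy, OpenCV 4.12 (cv2) and the standard library are available. Lean on these libraries where they do the work, as an engineer would, in place of code of your own. Each camera call takes 0.05 s, during which the arm holds its last target. There are 200 camera calls.

## Task

Push the blue-grey feeding bowl that stands on the steel deck along the deck and through the orange swing flap of the wash-up chute until it slides down the ramp into the box behind, then draw the fingers back out so that the flap hangs shut again. Only push the bowl: do not lift it or tip it over, and leave the jar and the feed cup on top of the chute where they stand.

Things in the scene. Friction and masses are not known exactly. Their poses are not given: they have to be found in the camera images.
- chute: fixed white wash-up chute with a steel deck in front. Origin on the table top, right below the middle of the flap; x = the way the bowl is pushed (level, through the flap into the box; roughly to the robot's right), y = along the hinge, z up. The gateway at x = 0 is 168 mm wide between two posts (y = -84 and 84); two 26 mm high lead-in wings run 55 mm out from them, spreading to 190 mm apart.
- sill (a point): point on the deck's top at the middle of the gateway, below the flap, 90 mm above the table; axes as for the chute. The level steel deck is 190 mm wide and runs from 185 mm before this point to 45 mm beyond it. Deck and ramp are slippery (friction about 0.15); on the level the bowl stays where it is left.
- crest (a point): middle of the edge where the level deck ends, 45 mm beyond the flap. From here a polished ramp goes down at 27 degrees to the end wall, 165 mm farther (210 mm beyond the flap). The bowl slides down by itself once its centre is past this edge.
- hinge (a point): middle of the flap's hinge rod (8 mm thick, along the chute's y), 70 mm above the deck and 160 mm above the table. A clear hood, its top 77 mm above the deck, covers the box from 13 mm beyond the rod to the end wall, so fingers get in only below the rod.
- flap (a joint): orange swing flap, 160 mm wide, 4 mm thick with an 8 mm rounded white lower edge, smooth, 30 g, hanging from the hinge rod at the top of the gateway and reaching to 6 mm above the deck. 0 = hangs shut; grows (rad, to 1.5) as it is pushed inward, toward the chute's x. It cannot swing outward and falls shut by its own weight when nothing holds it.
- bowl: blue-grey round open feeding bowl, 129 mm across at its base (a little narrower at the rim), 39 mm high, 150 to 400 g; origin at the centre of its underside. It stands on the steel deck in front of the flap.
- jar: small open glass jar, 62 mm across, 60 mm high, standing on the chute's hood (167 mm above the table); origin at the centre of its underside. To be left alone.
- cup: small clear cup with yellow mash, 42 mm across, 38 mm high, standing on the chute's hood (167 mm above the table); origin at the centre of its underside. To be left alone.
- screen (a point): middle of the top edge of the brooder's clear upright screen at the robot's right, an obstacle between the robot's first pose and the work: it runs level from about x = 0.17, y = -0.15 m to x = 0.59, y = -0.47 m and stands from 70 to 460 mm above the table. Pass over it (or round its near end). A wire shelf hangs overhead 730 mm above the table, from x = 0.61 m on and y below 0.24 m.
Things that resemble listed ones, but are neither listed nor needed, are in the scene too. Leave any pink look-alike of the bowl alone.

How it is judged:
By the outcome, as a careful person would: the job done as asked, in the order asked, and still so for the second after the job is handed in, with the robot touching nothing.
It also fails if it takes over 45 s, if anything falls off the work surface, if the arm or the gripper's body presses on something with over 40 N, if the wrist force passes 120 N, or if a joint passes its speed limit or range.

## Working session

There is one attempt and no reset: what is moved stays moved. The work goes in short steps, Python scripts to look and compute and a shell command to move; the robot and the scene stay as the last step left them, time stands still between calls to the robot, and variables do not carry over. Pictures are saved under pics/ and viewed, about 8 in all and at most 12, crops included, and the job is handed in when it is done.

```bash
ls; mkdir -p pics; cat > h.py <<'E'
import numpy as np, cv2
from rig import get_obs, imaging, robot
from scipy.spatial.transform import Rotation as R
def ray(cam,px,P=None):
    P=P or imaging.camera_params(cam); K=np.array(P["camera_matrix"]); Rm=np.array(P["rotation"])
    if Rm.shape!=(3,3): Rm=R.from_quat(Rm).as_matrix()
    d=Rm@np.linalg.inv(K)@np.array([px[0],px[1],1.]); return np.array(P["xyz"]),d/np.linalg.norm(d)
def atz(cam,px,z,P=None):
    o,d=ray(cam,px,P); return o+d*(z-o[2])/d[2]
def tri(a,b):
    A=np.zeros((3,3));v=np.zeros(3)
    for o,d in(a,b):
        M=np.eye(3)-np.outer(d,d);A+=M;v+=M@o
    p=np.linalg.solve(A,v); return p,[np.linalg.norm((np.eye(3)-np.outer(d,d))@(p-o)) for o,d in(a,b)]
def save(cam,name,im=None):
    cv2.imwrite(f"pics/{name}.png",cv2.cvtColor(im,cv2.COLOR_RGB2BGR))
E
python3 - <<'E'
from h import *
ims=[]
for c in("top","side"):
    im=imaging.camera(c).copy(); 
    P=imaging.camera_params(c); print(c,np.round(P["xyz"],3))
    for t,z in(("sill",.09),("crest",.09),("hinge",.16),("bowl",.09),("jar",.167),("cup",.167),("screen",.46)):
        for r in imaging.tip_of(c,t)[:3]:
            if r["confidence"]<.2: continue
            p=r["pixel"]; print(c,t,round(r["confidence"],2),np.round(p,1),np.round(atz(c,p,z),3)); 
    ims.append(im)
cv2.imwrite("pics/a.png",cv2.cvtColor(ims[0],cv2.COLOR_RGB2BGR)); cv2.imwrite("pics/b.png",cv2.cvtColor(ims[1],cv2.COLOR_RGB2BGR))
print(get_obs())
E
```

```text
pics
top [ 0.519 -0.115  1.415]
top sill 0.8 [241.8 196. ] [ 0.607 -0.073  0.09 ]
top crest 0.77 [257.8 191.9] [ 0.619 -0.123  0.09 ]
top hinge 0.75 [237.4 193.2] [ 0.611 -0.063  0.16 ]
top bowl 0.64 [229.6 131. ] [ 0.814 -0.04   0.09 ]
top bowl 0.6 [207.9 200.5] [0.596 0.033 0.09 ]
top jar 0.56 [278.5 172.8] [ 0.668 -0.185  0.167]
top cup 0.43 [284.1 199.5] [ 0.588 -0.199  0.167]
top screen 0.92 [346.7 285. ] [ 0.379 -0.311  0.46 ]
side [ 0.387 -0.887  0.966]
side hinge 0.71 [243.3 203.7] [ 0.603 -0.071  0.16 ]
side bowl 0.88 [233.6 199.2] [0.597 0.032 0.09 ]
side bowl 0.73 [303.9 216.8] [ 0.79  -0.125  0.09 ]
side jar 0.98 [270.6 224.8] [ 0.651 -0.189  0.167]
side cup 0.55 [251.1 227.5] [ 0.594 -0.181  0.167]
side cup 0.52 [161.8 197.7] [0.366 0.034 0.167]
side screen 0.9 [161.4 198.3] [ 0.373 -0.305  0.46 ]
{'time': 0.8, 'q': array([ 1.06747780e+00,  5.27490843e-01,  1.43273790e+00,  1.01654822e-05,
        1.18140533e+00, -1.78503103e-01]), 'joint_velocities': array([ 0.00176468,  0.00118045, -0.00022352, -0.00034534,  0.00129589,
        0.00033484]), 'joint_torque': array([ 1.43214243e-04, -4.39942682e+01, -1.76976943e+01,  6.34325040e-02,
        5.03669819e-02, -1.97914005e-06]), 'position': array([0.19940816, 0.59228891, 0.22254194]), 'tool_rot': array([ 0.11432408,  0.69780965, -0.11434946,  0.69779359]), 'ft_force': array([-0.10437953, -1.01013508,  0.16198392]), 'moment': array([ 0.02928346, -0.02737283, -0.00610077]), 'grip_width': 0.08698488793867612}
```

View pics/a.png

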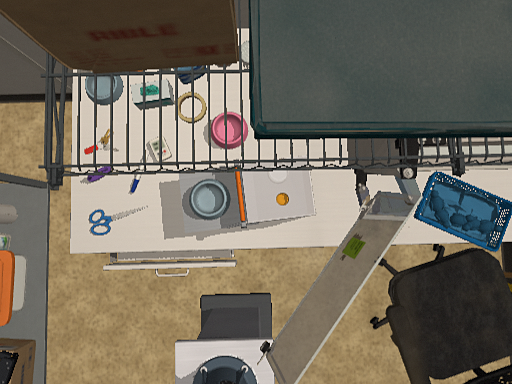

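View pics/b.png

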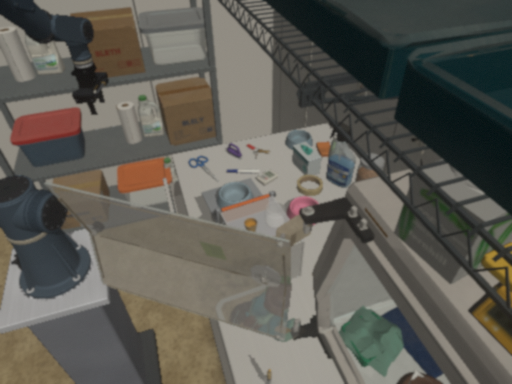

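Top view: the blue-grey bowl stands on the deck at (209,200), in front of the orange flap at (240,196). The jar is at about (278,173) and the cup with mash at (283,199), both on the hood. Look-alikes are the pink bowl at (228,130) and a blue-grey bowl at (104,88) on the table. Only the one at (209,200) is on the deck. Next I measure the chute axis and confirm with an enlarged crop.

```bash
python3 - <<'E'
from h import *
im=imaging.camera("top").copy()
for t in("flap","chute","bowl"):
    for r in imaging.cut_out("top",t)[:2]:
        m=r["pixels"].astype(np.uint8); ys,xs=np.nonzero(m)
        rect=cv2.minAreaRect(np.c_[xs,ys].astype(np.float32)); b=cv2.boxPoints(rect)
        z={"flap":.16,"chute":.167,"bowl":.125}[t]
        print(t,round(r["confidence"],2),np.round(rect[0],1),np.round(rect[1],1),round(rect[2],1),m.sum(), [list(np.round(atz("top",p,z)[:2],3)) for p in b])
# orange pixels
hsv=cv2.cvtColor(im,cv2.COLOR_RGB2HSV); m=((hsv[...,0]<16)&(hsv[...,1]>150)&(hsv[...,2]>120)); m[:165]=0;m[230:]=0;m[:,:230]=0;m[:,255:]=0
ys,xs=np.nonzero(m); print("orange",m.sum())
W=np.array([atz("top",p,.15)[:2] for p in np.c_[xs,ys]]); c=W.mean(0); u,s,v=np.linalg.svd(W-c); print("flap c",c.round(3),"axis",v[0].round(3),"ext",np.ptp(W@v[0]).round(3))
print("ends",[np.round(q,3) for q in (W[np.argmin(W@v[0])],W[np.argmax(W@v[0])])])
o=get_obs(); print(R.from_quat(o["tool_rot"]).as_matrix().round(3))
cr=cv2.resize(im[110:250,150:330],(720,560),interpolation=cv2.INTER_CUBIC); save(0,"c",cr)
E
```

```text
flap 0.8 [240.1 196. ] [46.6  5.9] 84.1 234 [[np.float64(0.671), np.float64(-0.056)], [np.float64(0.673), np.float64(-0.074)], [np.float64(0.535), np.float64(-0.084)], [np.float64(0.534), np.float64(-0.067)]]
chute 0.61 [246.4 195. ] [ 64.5 131.8] 82.4 5310 [[np.float64(0.679), np.float64(0.114)], [np.float64(0.72), np.float64(-0.273)], [np.float64(0.531), np.float64(-0.291)], [np.float64(0.491), np.float64(0.091)]]
bowl 0.97 [209. 199.] [40. 40.] 90.0 1293 [[np.float64(0.661), np.float64(0.085)], [np.float64(0.658), np.float64(-0.037)], [np.float64(0.537), np.float64(-0.034)], [np.float64(0.54), np.float64(0.087)]]
bowl 0.86 [229.  130.5] [37. 36.] 90.0 1000 [[np.float64(0.868), np.float64(0.014)], [np.float64(0.865), np.float64(-0.097)], [np.float64(0.749), np.float64(-0.094)], [np.float64(0.752), np.float64(0.016)]]
orange 212
flap c [ 0.605 -0.069] axis [-0.995 -0.095] ext 0.16
ends [array([ 0.691, -0.06 ]), array([ 0.532, -0.08 ])]
[[-0.     0.319  0.948]
 [-0.     0.948 -0.319]
 [-1.    -0.    -0.   ]]
```

View pics/c.png

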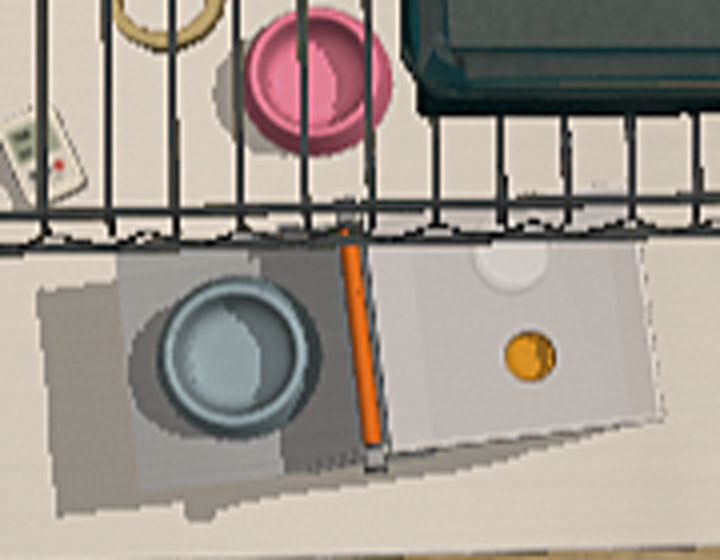

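The crop confirms it: the blue-grey bowl is on the deck, centred in front of the flap, and the pink one is off the chute. The bowl centre is about 98 mm before the flap with near-zero lateral offset, and the push direction is about (0.105, -0.994). I'll swing over to it, staying raised.

```bash
cat >> h.py <<'E'
d=np.array([.105,-.9945,0]); yc=np.array([.9945,.105,0]); sill=np.array([.607,-.068,.09])
def ax(t): # tilt deg
    t=np.radians(t); x=np.sin(t)*d-np.cos(t)*np.array([0,0,1]); return np.c_[x,yc,np.cross(x,yc)]
def status(tgt=None,t=45):
    o=get_obs(); M=R.from_quat(o["tool_rot"]).as_matrix(); r=o["position"]-sill
    print("t",o["time"],"tcp",o["position"].round(4),"chute s,lat,h mm",np.round([1e3*r@d,1e3*r@yc,1e3*r[2]],1),"F",o["ft_force"].round(1),"w",o["grip_width"].round(3))
    if tgt is not None:
        g=sill+(tgt[0]*d+tgt[1]*yc+tgt[2]*np.array([0,0,1]))/1e3
        print("toolshift mm",(1e3*M.T@(g-o["position"])).round(1),"turn deg",np.degrees(R.from_matrix(M.T@ax(t)).as_rotvec()).round(1), "q",o["q"].round(2))
E
python3 -m inch '[[50,[-40,0,40],[4,0,0]],[50,[-40,0,45],[4.5,0,0]],[50,[0,0,58],[5.5,0,0]],[50,[0,0,58],[5.5,0,0]],[50,[0,0,58],[5.5,0,0]],[50,[0,0,58],[5.5,0,0]],[50,[0,0,58],[5.5,0,0]],[50,[0,0,58],[5.5,0,0]],[50,[0,0,58],[5.5,0,0]],[50,[0,0,0],[5.5,0,0]]]'
python3 -c "
from h import *
status((-215,0,100),45)"
```

```text
time: 2.25
position: [0.5766, 0.2756, 0.305]
tool_rot: [0.42, 0.569, -0.417, 0.571]
ft_force: [-0.6, 0.7, -0.4]
grip_width: 0.0497Traceback (most recent call last):
  File "<string>", line 3, in <module>
    status((-215,0,100),45)
    ~~~~~~^^^^^^^^^^^^^^^^^
  File "h.py", line 22, in status
    print("t",o["time"],"tcp",o["position"].round(4),"chute s,lat,h mm",np.round([1e3*r@d,1e3*r@yc,1e3*r[2]],1),"F",o["ft_force"].round(1),"w",o["grip_width"].round(3))
                                                                                                                                               ^^^^^^^^^^^^^^^^^^^^^
AttributeError: 'float' object has no attribute 'round'
```

```bash
sed -i 's/o\["grip_width"\].round(3)/round(o["grip_width"],3)/' h.py
python3 -m inch '[[50,[0,0,0],[9,0,0]],[50,[0,0,0],[8,0,0]],[50,[0,0,0],[0,-9.5,0]],[50,[0,0,0],[0,-9.5,0]],[50,[0,0,0],[0,-9.5,0]],[50,[0,0,0],[0,-9.5,0]],[50,[0,0,0],[0,-7,0]]]'
python3 -c "
from h import *
status((-215,0,100),45)"
```

```text
time: 3.12
position: [0.5794, 0.2711, 0.3081]
tool_rot: [-0.27, -0.258, 0.659, -0.653]
ft_force: [-0.3, -0.1, -0.7]
grip_width: 0.05
t 3.125 tcp [0.5794 0.2711 0.3081] chute s,lat,h mm [-340.1    8.1  218.1] F [-0.3 -0.1 -0.7] w 0.05
toolshift mm [172.2   5.4   1.4] turn deg [-5.3  1.2  4.4] q [ 0.56  0.73  1.05 -0.68  1.8   0.57]
```

```bash

python3 -m inch '[[50,[0,0,0],[-5.3,1.2,4.4]],[50,[57,0,0],[0,0,0]],[50,[57,0,0],[0,0,0]],[50,[57,0,0],[0,0,0]]]'
python3 - <<'E'
from h import *
status((-215,0,12),45)
im=imaging.camera("wrist").copy(); save(0,"d",im)
for t in("sill","hinge","bowl"):
    for c in(("wrist","top") if t!="bowl" else ("wrist",)):
      if c=="top": imaging.camera("top")
      for r in imaging.tip_of(c,t)[:2]:
        z={"sill":.09,"hinge":.16,"bowl":.09}[t]; p=atz(c,r["pixel"],z); q=p-sill; print(c,t,round(r["confidence"],2),np.round(r["pixel"]),p.round(3),"s,lat",np.round([1e3*q@d,1e3*q@yc]))
E
```

```text
time: 3.62
position: [0.5949, 0.156, 0.1826]
tool_rot: [0.256, 0.286, -0.612, 0.691]
ft_force: [1.2, -0.3, -0.6]
grip_width: 0.05
t 3.625 tcp [0.5949 0.156  0.1826] chute s,lat,h mm [-224.1   11.5   92.6] F [ 1.2 -0.3 -0.6] w 0.05
toolshift mm [ 63.4 -12.  -50.4] turn deg [ 0.4 -0.2 -0.8] q [ 0.41  0.75  1.39 -0.76  1.36  0.6 ]
wrist sill 0.4 [247. 203.] [0.595 0.032 0.09 ] s,lat [-101.   -1.]
top sill 0.89 [241. 195.] [ 0.612 -0.071  0.09 ] s,lat [4. 4.]
wrist hinge 0.98 [248. 280.] [ 0.613 -0.069  0.16 ] s,lat [1. 6.]
top hinge 0.65 [238. 192.] [ 0.615 -0.066  0.16 ] s,lat [-1.  9.]
wrist bowl 0.93 [247. 205.] [0.603 0.022 0.09 ] s,lat [-90.   6.]
wrist bowl 0.63 [383. 182.] [0.747 0.092 0.09 ] s,lat [-145.  156.]
```

View pics/d.png

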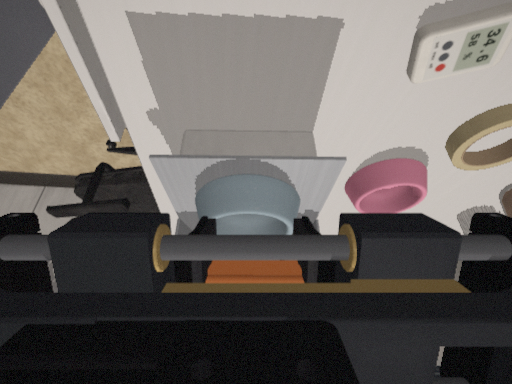

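Wrist view: the deck's near edge runs level from (150,157) to (345,157). The bowl is centred at (248,205), and the fingers at about (207,240) and (312,240) straddle it with a slight offset. The hinge measures 6 mm to +y, so I'll aim for a lateral position of about +5. Now I lower beyond the deck edge.

```bash

python3 -m inch '[[50,[31,-4,-25],[0,0,-0.4]],[50,[31,-3,-25],[0,0,-0.4]],[50,[0,0,0],[0,0,0]]]'
python3 - <<'E'
from h import *
status((-180,5,12),45)
im=imaging.camera("wrist").copy(); 
for r in imaging.tip_of("wrist","bowl")[:1]:
    p=atz("wrist",r["pixel"],.09)-sill; print(np.round(r["pixel"]),np.round([1e3*p@d,1e3*p@yc]))
save(0,"e",im)
E
```

```text
time: 4.4
position: [0.5934, 0.154, 0.1088]
tool_rot: [0.26, 0.286, -0.613, 0.69]
ft_force: [0.5, -0.4, 0.0]
grip_width: 0.0502
t 4.4 tcp [0.5934 0.154  0.1088] chute s,lat,h mm [-222.2    9.8   18.8] F [ 0.5 -0.4  0. ] w 0.05
toolshift mm [34.4 -5.3 25.3] turn deg [ 0.1 -0.4 -0.7] q [ 0.41  0.84  1.42 -0.79  1.26  0.7 ]
[398. 221.] [-194.  126.]
```

View pics/e.png

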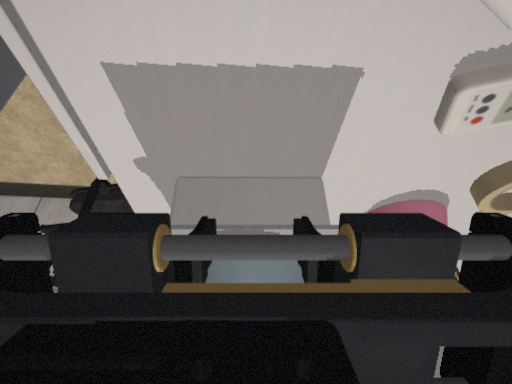

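Still clear of the deck, with the bowl between the fingers. I start the push gently.

```bash

python3 -m inch '[[50,[13,-3,5],[0,0,-0.4]],[50,[13,-1,9],[0,0,-0.3]],[50,[11,0,11],[0,0,0]],[50,[11,0,11],[0,0,0]],[50,[11,0,11],[0,0,0]],[50,[11,0,11],[0,0,0]],[50,[11,0,11],[0,0,0]]]'
python3 - <<'E'
from h import *
status((-60,5,12),45)
imaging.camera("top")
for r in imaging.tip_of("top","bowl")[:2]:
    p=atz("top",r["pixel"],.09)-sill; print(np.round(r["pixel"]),np.round([1e3*p@d,1e3*p@yc]))
E
```

```text
time: 5.38
position: [0.6064, 0.0431, 0.1071]
tool_rot: [0.264, 0.284, -0.614, 0.688]
ft_force: [0.5, 1.7, -0.2]
grip_width: 0.0497
t 5.375 tcp [0.6064 0.0431 0.1071] chute s,lat,h mm [-110.5   11.1   17.1] F [ 0.5  1.7 -0.2] w 0.05
toolshift mm [38.9 -6.3 32.6] turn deg [-0.5 -0.6 -0.7] q [ 0.24  0.81  1.54 -0.89  1.11  0.68]
[231. 132.] [ -4. 204.]
[221. 193.] [-57.  16.]
```

```bash

python3 -m inch '[[50,[13,-3,9],[0,0,-0.5]],[50,[13,-3,10],[0,0,-0.4]],[50,[12,-2,11],[0,0,0]],[50,[11,-1,11],[0,0,0]]]'
python3 - <<'E'
from h import *
status((0,5,12),45)
im=imaging.camera("wrist").copy(); t=imaging.camera("side").copy(); u=imaging.camera("top").copy()
save(0,"f",np.hstack([cv2.resize(u[140:250,150:330],(400,300)),cv2.resize(t[150:280,170:330],(400,300))]))
E
```

```text
time: 5.98
position: [0.6055, -0.0244, 0.1026]
tool_rot: [0.261, 0.284, -0.619, 0.684]
ft_force: [0.4, 3.0, 3.5]
grip_width: 0.0502
t 5.975 tcp [ 0.6055 -0.0244  0.1026] chute s,lat,h mm [-43.5   3.1  12.6] F [0.4 3.  3.5] w 0.05
toolshift mm [31.   2.3 30.5] turn deg [-0.6 -0.4  0. ] q [ 0.13  0.8   1.6  -0.95  1.04  0.67]
```

View pics/f.png

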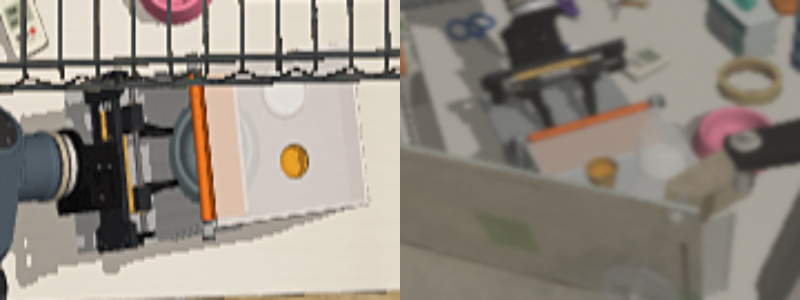

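The picture shows the flap swung in and the bowl centred, half under it. The jar and cup stand where they were, and the gripper is clear of the posts. I keep pushing.

```bash

python3 -m inch '[[50,[9,1,11],[0,0,0]],[50,[10,0,10],[0,0,0]],[50,[9,0,9],[0,0,0]],[50,[0,0,0],[0,0,0]]]'
python3 - <<'E'
from h import *
status((0,5,12),45)
t=imaging.camera("side").copy(); u=imaging.camera("top").copy()
save(0,"g",np.hstack([cv2.resize(u[140:250,150:330],(400,300)),cv2.resize(t[150:280,170:330],(400,300))]))
E
```

```text
time: 6.62
position: [0.6094, -0.0679, 0.102]
tool_rot: [0.261, 0.285, -0.62, 0.683]
ft_force: [-0.3, 0.7, 0.8]
grip_width: 0.0499
t 6.625 tcp [ 0.6094 -0.0679  0.102 ] chute s,lat,h mm [ 0.2  2.4 12. ] F [-0.3  0.7  0.8] w 0.05
toolshift mm [-0.2  2.6 -0.1] turn deg [-0.5 -0.5  0.3] q [ 0.06  0.79  1.62 -0.99  0.99  0.65]
```

View pics/g.png

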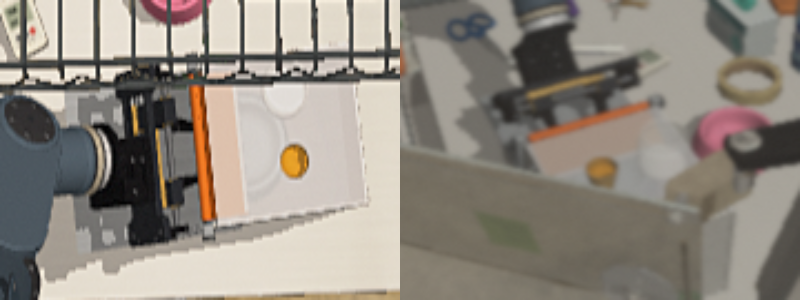

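The bowl shows through the hood as a ring, centred about 55–60 mm beyond the flap, so it is just over the crest. I'll check whether it is sliding.

```bash

python3 -m inch '[[50,[0,0,0],[0,0,0]],[50,[0,0,0],[0,0,0]],[50,[0,0,0],[0,0,0]],[50,[0,0,0],[0,0,0]]]'
python3 - <<'E'
from h import *
status((0,5,12),45)
u=imaging.camera("top").copy()
for r in imaging.cut_out("top","bowl")[:3]: print(round(r["confidence"],2),np.round(r["box"]))
v=cv2.imread("pics/g.png")
save(0,"h",np.hstack([cv2.resize(u[150:230,220:330],(770,560),interpolation=cv2.INTER_CUBIC)]))
E
```

```text
time: 7.22
position: [0.6088, -0.0658, 0.101]
tool_rot: [0.261, 0.286, -0.619, 0.683]
ft_force: [-0.3, 0.5, 0.6]
grip_width: 0.0497
t 7.225 tcp [ 0.6088 -0.0658  0.101 ] chute s,lat,h mm [-2.  2. 11.] F [-0.3  0.5  0.6] w 0.05
toolshift mm [0.7 3.  2.1] turn deg [-0.4 -0.6  0.2] q [ 0.06  0.79  1.62 -0.99  0.99  0.65]
0.71 [232. 131.  36.  37.]
```

View pics/h.png

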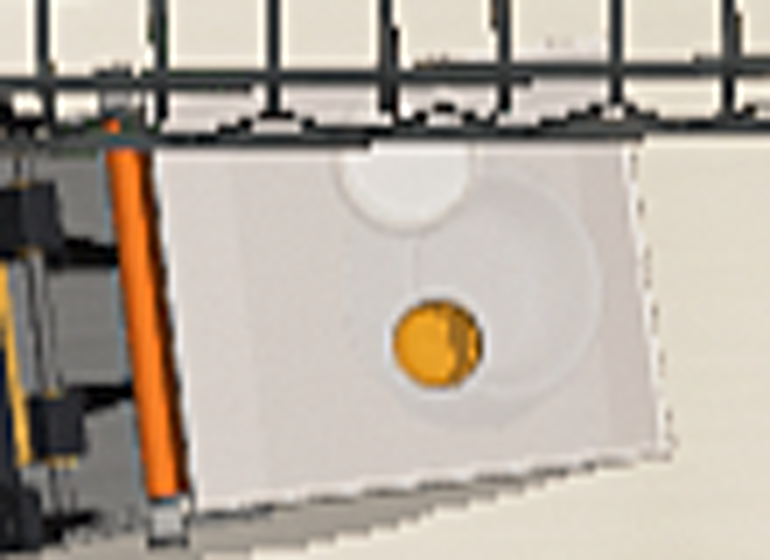

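The bowl has slid down the ramp and lies at the end wall, centred near (475,290) in the crop. The jar and cup are undisturbed. I draw the fingers straight back, then rise.

```bash

python3 -m inch '[[50,[-9,0,-8],[0,0,0]],[50,[-15,0,-14],[0,0,0]],[50,[-18,0,-18],[0,0,0]],[50,[-25,0,-25],[0,0,0]],[50,[-25,0,-25],[0,0,0]],[50,[-25,0,-25],[0,0,0]],[50,[-25,0,-25],[0,0,0]],[50,[-50,0,0],[0,0,0]],[50,[-50,0,0],[0,0,0]],[50,[-50,0,0],[0,0,0]],[50,[0,0,0],[0,0,0]],[50,[0,0,0],[0,0,0]]]'
python3 - <<'E'
from h import *
status()
u=imaging.camera("top").copy(); w=imaging.camera("wrist").copy()
for r in imaging.tip_of("top","jar")[:1]+imaging.tip_of("top","cup")[:1]: print(np.round(r["pixel"],1))
save(0,"i",np.hstack([cv2.resize(u[150:230,200:330],(400,300),interpolation=cv2.INTER_CUBIC),cv2.resize(w,(400,300))]))
E
```

```text
time: 8.82
position: [0.5712, 0.2625, 0.2133]
tool_rot: [0.26, 0.291, -0.614, 0.686]
ft_force: [-0.9, -0.0, 0.4]
grip_width: 0.0504
t 8.825 tcp [0.5712 0.2625 0.2133] chute s,lat,h mm [-332.4   -0.9  123.3] F [-0.9 -0.   0.4] w 0.05
[275.3 173.5]
[242.9 197.4]
```

View pics/i.png

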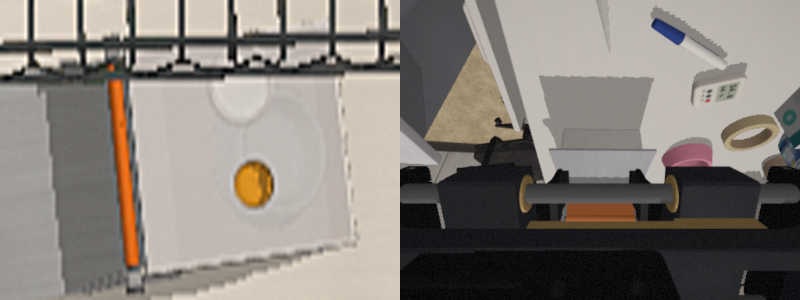

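The deck is empty, the flap hangs shut (only its top edge shows, vertical), and the bowl is at the end wall. The jar and mash cup are in place, and the arm is clear at zero force. The cup network's hit at (243,197) is a mis-hit on the flap, since the picture shows the cup unmoved. Handing in.

```bash
python3 -c "
from rig import robot; print(robot.hand_in())"
```

```text
the job is handed in; nothing more can be done
None
```

I pushed the blue-grey bowl along the deck and through the flap with the half-open fingers tilted 45°. It slid down the ramp into the box on its own, and I drew the fingers back out. The job was handed in at about 9 s of the 45 s allowed.

**Last checks:**
- **Bowl:** it lies against the end wall, seen through the clear hood, and the deck is empty.
- **Flap:** it hangs shut, judged from the top view and the orange seen in the wrist view.
- **Jar and cup:** both stand where they were in the pictures.
- **Arm:** it is clear of everything, with about 1 N on the wrist sensor. The highest reading I saw during the push was about 5 N.

**What disagreed:** on the final top picture the network placed the cup on the flap, at (243,197). The picture itself shows the cup in its original spot. The network also no longer found the bowl under the hood, so its final place is judged from the picture only.

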